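# Wedge the rocking comparator stand

## Task

The grey dial-gauge stand on the bench rocks because one foot has lost its rubber pad and is too short. With your fingertips, push the orange wedge along the bench, thin end first, under that bare brass foot until the stand is level on its three rubber pads, no longer rocks, and the bare foot rests firmly on the wedge. Slide the wedge only, never pick it up; do not touch the stand or shove it out of place, and leave the other things alone.

Things in the scene. Friction and masses are not known exactly. Their poses are not given: they have to be found in the camera images.
- stand: Loose dial-gauge stand, about 3.7 kg. Grey plate 200 (x) x 160 (y) x 22 mm, its top 54 mm above the feet's plane; column of radius 12 (boss 26) at x -60, y +15 mm, 260 high; red arm and dial run to +x from it, 133 to 219 high. Four ball feet (radius 20 mm) at x +-80, y +-60. Origin: below the plate's centre, level with the bottoms of the rubber pads. z: normal to the plate, vertical when level.
- bare_foot (a point): lowest point of the stand's bare brass foot (ball of radius 20 mm, at x -80, y -60 mm of the stand, 8 mm shorter than the others). A brass bolt head on the plate above marks it. The stand leans on it at the start, 0.08 rad off level, with only 4 to 7 N: it is on the bench then, and 8 mm up when level. Once level, pushing the wedge on soon grows stiff, and the stand slides or another pad lifts.
- pad_front_right (a point): bottom of the black rubber foot at x +80, y -60 mm of the stand; on the bench (height 0) at the start and when level
- pad_near_left (a point): bottom of the black rubber foot at x -80, y +60 mm of the stand; on the bench (height 0) at the start and when level
- pad_far_left (a point): bottom of the black rubber foot at x +80, y +60 mm of the stand, diagonally across from the bare foot; about 7.5 mm high at the start, on the bench (height 0) when level
- wedge: Loose orange wedge, 100 (x) x 44 (y) mm, 50 g, flat underside. Thin end at +x, 1.5 mm thick; thick end at -x, 18 mm high with an upright end face; top slopes evenly and is 8 mm thick 39 mm behind the thin edge. Origin: centre of the underside. It lies on the stand's -y side, thin end roughly towards the bare foot, and stays by friction where it is left, also under the foot.
- wedge_tip (a point): middle of the wedge's thin edge, on the underside (x +50 mm of the wedge)
- wedge_butt (a point): centre of the wedge's upright thick end face, 9 mm above the underside (x -50 mm of the wedge): the face to push
- glue: yellow glue bottle with a red cap, radius 26, 130 mm tall, standing; bystander. Origin: centre of its underside
- tape: yellow tape measure, 66 x 40 x 62 mm high; bystander. Origin: centre of its underside
- offcut: dark wood offcut, 90 x 45 x 38 mm high; bystander. Origin: centre of its underside
Things that resemble listed ones, but are neither listed nor needed, are in the scene too. Several things have the shape of the wedge; the one meant has the colours described above.

How it is judged:
At the end, for the whole second after the job is handed in: All three rubber pads are down on the bench (the far left one within 1 mm, the other two within 1.5 mm), the stand is level within 0.02 rad, its bare foot presses on the sloping top of the wedge with more than 1 N, the wedge lies flat on the bench, and all is at rest (height (world z) of pad_far_left below 0.001 m and height (world z) of each of pad_front_right, pad_near_left below 0.0015 m and angle between stand's own z axis and vertical below 0.02 rad and contact force between wedge and stand above 1 N and y of bare_foot in the frame of wedge between -0.022 and 0.022 m and height (world z) of wedge below 0.003 m and angle between wedge's own z axis and vertical below 0.05 rad and linear speed of each of stand, wedge below 0.01 m/s); the robot touches nothing.
It fails at once if the wedge is picked up or tipped (height (world z) of wedge above 0.012 m or angle between wedge's own z axis and vertical above 0.25 rad).
It fails at once if the robot touches the stand (more than 2 N) (contact force between any of the arm, the fingers and stand above 2 N).
It fails at once if the stand is shoved more than 15 mm out of place (distance of any of pad_front_right, pad_near_left from where it was at the start of the episode above 0.015 m).
It fails at once if a bystander is moved more than 20 mm (distance of any of glue, tape, offcut from where it was at the start of the episode above 0.02 m).
It also fails if it takes over 54 s, if anything falls off the work surface, if the arm or the gripper's body presses on something with over 40 N, if the wrist force passes 120 N, or if a joint passes its speed limit or range.

## Robot

A 6-joint arm with a two-finger parallel gripper is mounted at the origin on the work surface. World frame = base frame: x ahead of the robot, y to its left, z up, the work surface at z = 0. Lengths are in m, angles in rad, forces in N, time in s.
With the tool pointing down it reaches from about 0.425 to 0.95 m from the base axis. Payload 3.5 kg.
Tool frame: the origin (TCP) lies at the very end of the fingers, on their centre line; the grasp point (between the pads) lies 19 mm behind it; z points along the fingers, y is the direction in which the jaws open and shut (so a half turn about z gives the same grasp; the last joint's range is limited). The gripper opens to 85 mm and grips with 20 to 120 N. Pads are 22 mm wide; open, the fingers measure 114 mm over their backs; the gripper's body (76 mm by 85 mm) begins 54 mm behind the grasp point. The pads swing forward as they close: fully open they stand 13 mm farther back than shut.
Start: joints at [1.006, 0.286, 1.577, -0, 1.279, -0.15], TCP at [0.272, 0.618, 0.231] pointing down, gripper open.
Joint ranges: [-2.77, 2.77], [-0.9, 2.22], [0.21, 2.48], [-1.53, 4.67], [0.24, 2.81], [-2.84, 2.84]. Speed limits (rad/s): [2.79, 2.79, 3.14, 3.14, 3.14, 3.14].

## Interface

Orientations are given as a unit quaternion [x, y, z, w].
In Python, from plant import ctrl, eyes, ticket gives the robot as it stands.
- The arm moves only by the tool send_rows, never from a script. Its arguments are lists of equal length, an entry for each row: "translation": the shift along the tool's x, y, z in units of 30 mm (1.0 is 30 mm), a list of three; "rotation": the turn, a rotation vector about the tool's x, y, z in units of 5 degrees (1.0 is 5 degrees), a list of three; "grip": the finger opening in mm, from 0 to 85.4. A call has 1 to 5 rows; each row shifts and turns the commanded pose from where the row before left it, along the tool's axes as they then stand; what a row does not reach is not made up. A row lasts 1/8 s, in which the tool goes at most 62.5 mm and 10.7 degrees, less where a joint would pass 70% of its speed; a pose out of reach is approached as far as the arm can. A call is refused whole if a number of a shift passes 1 or a number of a turn 1, either way. A call with a gripper value outside its range is refused whole. The fingers move at their own pace and stop on an object; "squeeze" is the grip in N (left out, the last holds). Time passes only in rows, so rows that do not move let the fingers close. It gives the time, the measured TCP pose, the force and the opening at its end, in the units of the state.
- ctrl.get_state(): the state, without advancing time (a new reading comes with each control period).
- eyes.read_camera(name): name is "scene" or "top" or "wrist"; returns a dict with "image" (400x640x3 uint8, blue, green, red), "mtx" (3x3 intrinsics, pixels), "xyz" and "orientation" of the camera in the world; the wrist camera has in their place "hand_eye" (4x4, takes a point from camera to tool coordinates, whose origin is the TCP and whose axes are the flange's). Camera axes: x right, y down, z forward; pixel columns grow to the right and rows downward; lengths in m; the calibration is good to about 2 mm. A picture is of the moment at which its call begins: read the wrist's pose just before it. There is no depth.
- ticket.sign_off(): hands the job in, once; it reports no verdict.
The state is a dict: "time": time; "qpos": joint angles; "dq": joint speeds; "joint_efforts": joint torques, N m; "eef_pos": TCP position; "tcp_rot": TCP orientation; "contact_force": force on the tool from outside, world axes, zero at the start; "wrist_torque": the same for the moment, N m; "opening": opening from 0.0 (shut) to 1.0 (fully open).
Only numpy, scipy, OpenCV 4.12 (cv2) and the standard library are available. Lean on these libraries where they do the work, as an engineer would, in place of code of your own. Each camera call takes 0.05 s, during which the arm holds its last target. There are 200 camera calls.

## Working session

There is one attempt and no reset: what is moved stays moved. The work goes in short steps, Python scripts to look and compute and a tool call to move; the robot and the scene stay as the last step left them, time stands still between calls to the robot, and variables do not carry over. Pictures are saved under pics/ and viewed, about 8 in all and at most 12, crops included, and the job is handed in when it is done.

Besides the shell and the picture viewer there is one more tool, called as a command line: name --argument value ..., lists and objects as JSON in quotes. send_rows: Moves the arm, as the interface text tells. Its arguments: {"type":"object","properties":{"translation":{"type":"array"},"rotation":{"type":"array"},"grip":{"type":"array"},"squeeze":{"type":"number"}},"required":["translation","rotation","grip"]}

```bash
mkdir -p pics; ls; cat > h.py <<'E'
import numpy as np,cv2
from scipy.spatial.transform import Rotation as R
from plant import ctrl,eyes,ticket
def cam(n):
    s=ctrl.get_state(); c=eyes.read_camera(n)
    if n=="wrist":
        T=np.eye(4);T[:3,:3]=R.from_quat(s["tcp_rot"]).as_matrix();T[:3,3]=s["eef_pos"];T=T@np.array(c["hand_eye"])
        c["Rm"],c["p"]=T[:3,:3],T[:3,3]
    else:
        o=np.array(c["orientation"]);c["Rm"]=R.from_quat(o).as_matrix() if o.size==4 else o.reshape(3,3);c["p"]=np.array(c["xyz"])
    return c
def ray(c,u,v,z=0.):
    d=c["Rm"]@np.linalg.solve(np.array(c["mtx"]),[u,v,1.]);return c["p"]+d*(z-c["p"][2])/d[2]
def px(c,P):
    q=np.array(c["mtx"])@(c["Rm"].T@(np.array(P)-c["p"]));return q[:2]/q[2]
E
python3 - <<'E'
from h import *
for n in("scene","top"):
    c=cam(n);cv2.imwrite(f"pics/{n}0.png",c["image"]);print(n,c["p"],c["Rm"].round(3).tolist(),np.array(c["mtx"]).tolist())
print(ctrl.get_state())
E
```

```text
pics
scene [1.26517614 0.31651798 0.9519504 ] [[-0.462, 0.674, -0.576], [0.887, 0.362, -0.288], [0.015, -0.644, -0.765]] [[488.4997492154136, 0.0, 315.2125713454822], [0.0, 488.4997492154136, 199.3460853725479], [0.0, 0.0, 1.0]]
top [0.41203458 0.00150765 1.15035631] [[0.026, -0.987, 0.156], [-1.0, -0.026, -0.002], [0.006, -0.156, -0.988]] [[464.01729277866394, 0.0, 315.4880226401151], [0.0, 464.01729277866394, 197.39378481535394], [0.0, 0.0, 1.0]]
{'time': 0.1, 'qpos': array([ 1.00601315e+00,  2.87128500e-01,  1.57804464e+00,  8.05186972e-06,
        1.27860910e+00, -1.49997349e-01]), 'dq': array([ 0.00100094, -0.00352808, -0.00184813, -0.00043604,  0.00097513,
        0.00108543]), 'joint_efforts': array([ 9.76031479e-04, -4.07294583e+01, -2.93699902e+01, -9.13777239e-05,
        3.42964340e-03, -1.33267136e-05]), 'eef_pos': array([0.27166478, 0.61726132, 0.23004361]), 'tcp_rot': array([ 2.05910399e-01,  9.78570237e-01, -1.02426695e-03, -3.86602183e-04]), 'contact_force': array([-0.16030809, -0.13206817, -0.73200441]), 'wrist_torque': array([-0.01419337, -0.02095805, -0.01310227]), 'opening': 1.0007606642072389}
```

View pics/top0.png

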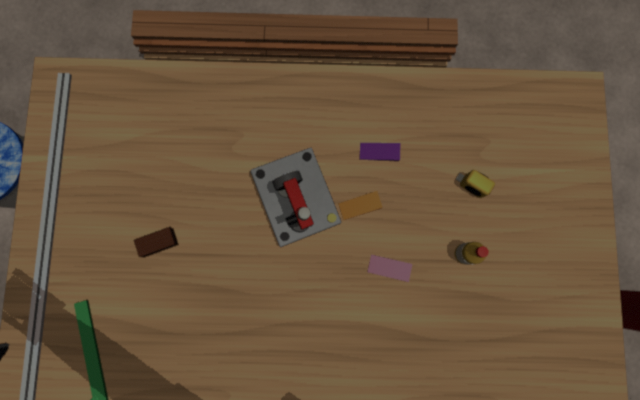

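View pics/scene0.png

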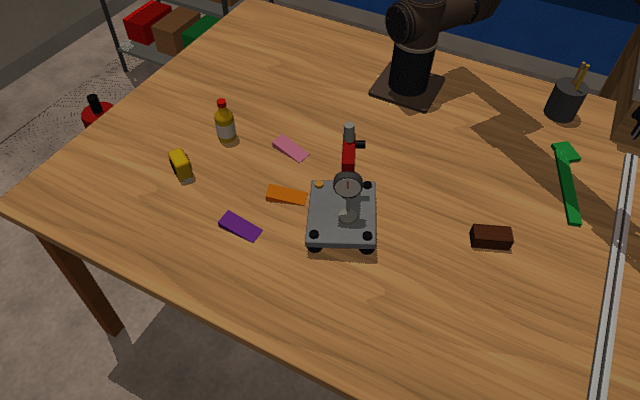

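The top view shows the orange wedge around (360,206) and the brass bolt at (333,217). The black bolts are at (307,157), (285,237) and (260,174). Next I'll measure them.

```bash
python3 - <<'E'
from h import *
for n in("top","scene"):
    c=cam(n);im=c["image"];h=cv2.cvtColor(im,cv2.COLOR_BGR2HSV)
    # orange, brass
    m=cv2.inRange(h,(10,200,120),(20,255,255))
    k,l,st,ce=cv2.connectedComponentsWithStats(m)
    for i in range(1,k):
        if st[i,4]>150:
            cn=cv2.findContours((l==i).astype(np.uint8),0,2)[0][0];b=cv2.boxPoints(cv2.minAreaRect(cn))
            ap=cv2.approxPolyDP(cn,3,True)[:,0]
            print(n,"orange",st[i],ap.tolist());print([ray(c,*p,0.0)[:2].round(4).tolist() for p in ap])
    if n=="top":
        print(im[206,360],h[206,360],h[217,333],h[100,300])
        m=(cv2.inRange(h,(18,80,120),(40,255,255)));m[:,:325]=0;m[:210]=0;m[225:]=0;m[:,341:]=0
        y,x=np.nonzero(m);print("brass px",x.mean(),y.mean(),len(x),ray(c,x.mean(),y.mean(),.052))
        for u,v in((307,157),(285,237),(260,174)):print(ray(c,u,v,.06))
E
```

```text
[ 39  81 115] [ 17 169 115] [ 27 124 117] [ 15 119 109]
brass px nan nan 0 [nan nan nan]
[0.68183906 0.02222654 0.06      ]
[0.48785794 0.06833352 0.06      ]
[0.63699038 0.1335974  0.06      ]
scene orange [266 184  41  21 525] [[269, 184], [266, 196], [304, 204], [306, 192]]
[[0.5594, -0.1719], [0.5983, -0.1574], [0.5757, -0.0592], [0.538, -0.0738]]<stdin>:15: RuntimeWarning: Mean of empty slice.
  ret = ret.dtype.type(ret / rcount)
```

send_rows --translation '[[-1,-1,-1],[-1,-1,-1],[-1,-1,-1],[-1,-1,-1],[-1,-1,-1]]' --rotation '[[0,0,0],[0,0,0],[0,0,0],[0,0,0],[0,0,0]]' --grip '[15,15,15,15,15]'

```text
time: 0.82
eef_pos: [0.349, 0.4186, 0.3821]
tcp_rot: [0.206, 0.979, -0.0, 0.0]
contact_force: [-0.1, -0.2, -0.5]
opening: 0.177
```

send_rows --translation '[[-1,-1,-1],[-1,-1,0],[-1,-1,0],[-1,-1,0],[-1,-1,0]]' --rotation '[[0,0,0],[0,0,0],[0,0,0],[0,0,0],[0,0,0]]' --grip '[15,15,15,15,15]'

```text
time: 1.45
eef_pos: [0.4258, 0.221, 0.4112]
tcp_rot: [0.206, 0.979, 0.0, 0.0]
contact_force: [1.3, 0.3, 0.2]
opening: 0.176
```

send_rows --translation '[[-1,-1,0],[-1,-1,0],[-1,-1,0],[-1,-1,0],[-1,-1,0]]' --rotation '[[0,0,0],[0,0,0],[0,0,0],[0,0,0],[0,0,0]]' --grip '[15,15,15,15,15]'

```text
time: 2.08
eef_pos: [0.5027, 0.0232, 0.4112]
tcp_rot: [0.206, 0.979, 0.0, 0.0]
contact_force: [0.1, 1.3, 0.5]
opening: 0.176
```

send_rows --translation '[[-1,-1,0],[-1,-1,0],[-1,-1,0],[-1,-1,0],[-1,-1,0]]' --rotation '[[0,0,0],[0,0,0],[0,0,0],[0,0,0],[0,0,0]]' --grip '[15,15,15,15,15]'

```text
time: 2.7
eef_pos: [0.5796, -0.1745, 0.411]
tcp_rot: [0.206, 0.979, 0.0, -0.0]
contact_force: [0.0, 1.2, -0.4]
opening: 0.173
```

send_rows --translation '[[0,0,0],[0,0,0],[0,0,0],[0,0,0],[0,0,0]]' --rotation '[[0,0,1],[0,0,1],[0,0,1],[0,0,1],[0,0,1]]' --grip '[15,15,15,15,15]'

```text
time: 3.32
eef_pos: [0.5792, -0.1731, 0.411]
tcp_rot: [0.414, 0.91, 0.0, -0.0]
contact_force: [-0.8, 0.1, -0.3]
opening: 0.178
```

send_rows --translation '[[0,0,1],[0,0,1],[0,0,1],[0,0,0],[0,0,0]]' --rotation '[[0,0,1],[0,0,1],[0,0,1],[0,0,1],[0,0,1]]' --grip '[15,15,15,15,15]'

```text
time: 3.95
eef_pos: [0.5789, -0.173, 0.3202]
tcp_rot: [0.601, 0.799, -0.0, -0.001]
contact_force: [-0.2, 0.2, -0.3]
opening: 0.174
```

```bash
python3 - <<'E'
from h import *
c=cam("wrist");cv2.imwrite("pics/w1.png",c["image"]);s=ctrl.get_state();print(s["eef_pos"],s["tcp_rot"],s["qpos"],s["time"],c["p"])
E
```

```text
[ 0.57907649 -0.17307251  0.32064229] [ 6.02072880e-01  7.98440926e-01 -1.01629916e-04 -5.69375877e-04] [-4.58162843e-01  7.76892915e-02  1.65395262e+00  1.32378504e-05
  1.41110742e+00 -7.36771562e-01] 4.0 [ 0.55829702 -0.10202151  0.46276502]
```

View pics/w1.png

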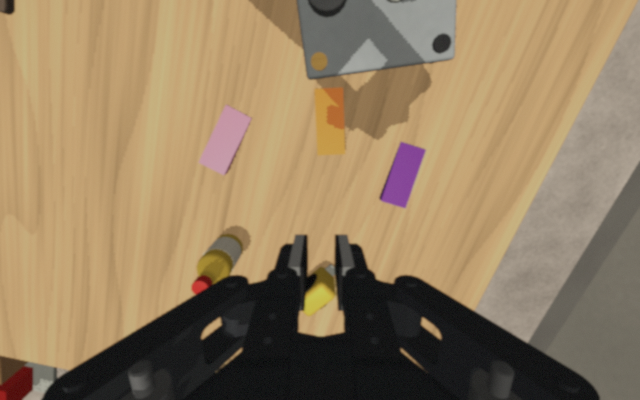

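The wrist view shows the wedge spanning about (316..345, 88..154), with the thin end up. The brass bolt is at (319,61) and the tape lies beneath the fingers, off the push path. I'll fit these.

```bash
cat > meas.py <<'E'
from h import *
def wedge(c,roi):
    h=cv2.cvtColor(c["image"],cv2.COLOR_BGR2HSV);m=cv2.inRange(h,(8,165,110),(24,255,255))
    k=np.zeros_like(m);x0,x1,y0,y1=roi;k[y0:y1,x0:x1]=255;m=cv2.morphologyEx(m&k,cv2.MORPH_OPEN,np.ones((3,3)))
    cn=max(cv2.findContours(m,0,2)[0],key=cv2.contourArea)
    return m,cn
def brass(c,roi):
    x0,x1,y0,y1=roi;g=c["image"][y0:y1,x0:x1];h=cv2.cvtColor(g,cv2.COLOR_BGR2HSV)
    m=cv2.inRange(h,(8,100,60),(40,255,255));k,l,st,ce=cv2.connectedComponentsWithStats(m);i=1+np.argmax(st[1:,4]);return ce[i]+[x0,y0],st[i,4]
E
python3 - <<'E'
from meas import *
c=cam("wrist")
m,cn=wedge(c,(300,360,78,170));b=cv2.boxPoints(cv2.minAreaRect(cn));print(cv2.contourArea(cn),cv2.minAreaRect(cn))
for p in b:print(p,ray(c,*p,0).round(4),ray(c,*p,.018).round(4))
q,a=brass(c,(308,332,45,74));print("brass",q,a,ray(c,*q,.052))
for u,v in((442,43),(327,0)):print(ray(c,u,v,.06).round(4))
cv2.imwrite("pics/w1c.png",cv2.resize(np.hstack([c["image"][40:170,270:400],cv2.cvtColor(m,8)[40:170,270:400]]),None,fx=3,fy=3))
E
```

```text
855.0 ((329.0, 108.5), (41.0, 26.0), 90.0)
[316.  88.] [ 0.5414 -0.0683  0.    ] [ 0.542  -0.0697  0.018 ]
[342.  88.] [ 0.5799 -0.0574  0.    ] [ 0.579  -0.0591  0.018 ]
[342. 129.] [ 0.598  -0.1161  0.    ] [ 0.5965 -0.1155  0.018 ]
[316. 129.] [ 0.5579 -0.1275  0.    ] [ 0.5579 -0.1265  0.018 ]
brass [318.3030303   60.64502165] 231 [ 0.53703836 -0.03846132  0.052     ]
[0.6848 0.0238 0.06  ]
[0.5292 0.029  0.06  ]
```

View pics/w1c.png

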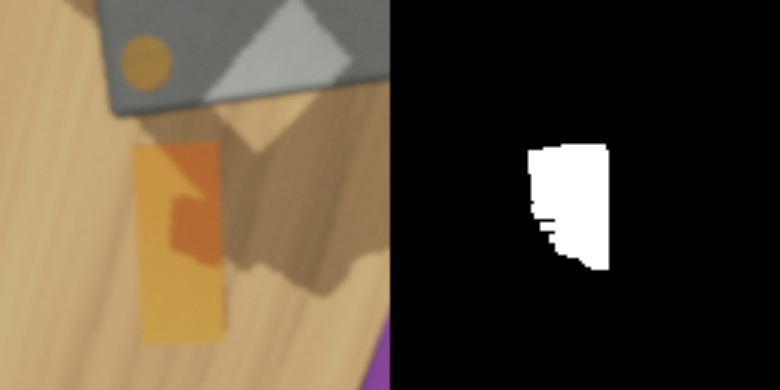

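```bash
python3 - <<'E'
from meas import *
c=cam("wrist")
tl,tr=ray(c,314.7,88.3,.0015),ray(c,343,87.3,.0015);bl,br=ray(c,317.7,155.3,.018),ray(c,344.3,153.3,.018)
t=(tl+tr)/2;b=(bl+br)/2
print(tl,tr,bl,br,"len",np.linalg.norm((t-b)[:2]),"w",np.linalg.norm(tl-tr),np.linalg.norm(bl-br))
d=(t-b)[:2];d/=np.linalg.norm(d);print("tip",t,"butt",b,"dir",d,np.degrees(np.arctan2(d[1],d[0])))
B=ray(c,318.3,60.6,.050)[:2];FR=ray(c,442,43,.056)[:2];ex=(FR-B);print("bolt spacing",np.linalg.norm(ex));ex/=np.linalg.norm(ex);ey=np.array([-ex[1],ex[0]])
out=-(0.6*ex+0.8*ey)
for k in(.0022,.004):
  f=B-k*out;r=f-t[:2];print("foot",f,"along",r@d,"lateral(left+)",r@[-d[1],d[0]])
print("yaw stand",np.degrees(np.arctan2(ex[1],ex[0])))
q=R.from_quat(ctrl.get_state()["tcp_rot"]).as_matrix();print(q.round(3))
E
```

```text
[ 0.53929236 -0.06966186  0.0015    ] [ 0.5806326  -0.05615699  0.0015    ] [ 0.57160775 -0.16494048  0.018     ] [ 0.61111299 -0.15018091  0.018     ] len 0.09972306973645075 w 0.04349019575932681 0.042172368178310785
tip [ 0.55996248 -0.06290943  0.0015    ] butt [ 0.59136037 -0.1575607   0.018     ] dir [-0.31485081  0.94914117] 108.35180763706198
bolt spacing 0.1620811424944172
foot [ 0.53695013 -0.03619521] along 0.03260101519544153 lateral(left+) 0.013430972726480682
foot [ 0.53737434 -0.03444591] along 0.034127787719368446 lateral(left+) 0.012477575820579569
yaw stand 23.238885791888023
[[-0.281  0.96  -0.   ]
 [ 0.96   0.281  0.   ]
 [ 0.    -0.    -1.   ]]
```

Sizes check out: wedge 99.7 × 43 mm, bolt spacing 162 mm. The foot is about 33 mm ahead of the tip and 13 mm left of the wedge axis. So I'll straddle the wedge near its thick end, slide it about 13 mm sideways, then push the butt.

send_rows --translation '[[0.7,0.3,0],[0.66,0.25,1],[0,0,1],[0,0,1],[0,0,1]]' --rotation '[[0,0,-0.4],[0,0,0],[0,0,0],[0,0,0],[0,0,0]]' --grip '[60,60,60,60,60]'

```text
time: 4.72
eef_pos: [0.5831, -0.1278, 0.2006]
tcp_rot: [0.585, 0.811, 0.0, 0.0]
contact_force: [-0.4, 0.0, -0.4]
opening: 0.703
```

send_rows --translation '[[0,0,1],[0,0,1],[0,0,1],[0,0,1],[0,0,0.8]]' --rotation '[[0,0,0],[0,0,0],[0,0,0],[0,0,0],[0,0,0]]' --grip '[60,60,60,60,60]'

```text
time: 5.35
eef_pos: [0.5828, -0.1278, 0.0562]
tcp_rot: [0.585, 0.811, 0.0, -0.001]
contact_force: [0.0, -0.2, 1.1]
opening: 0.702
```

```bash
python3 - <<'E'
from h import *
c=cam("wrist");cv2.imwrite("pics/w2.png",c["image"]);s=ctrl.get_state();print(s["eef_pos"],s["contact_force"],s["opening"],R.from_quat(s["tcp_rot"]).as_matrix().round(3).tolist())
E
```

```text
[ 0.5805928  -0.12705582  0.0527652 ] [-1.91942612 -0.15379367 -1.49170677] 0.6995394007470116 [[-0.315, 0.949, -0.006], [0.949, 0.315, 0.003], [0.005, -0.005, -1.0]]
```

View pics/w2.png

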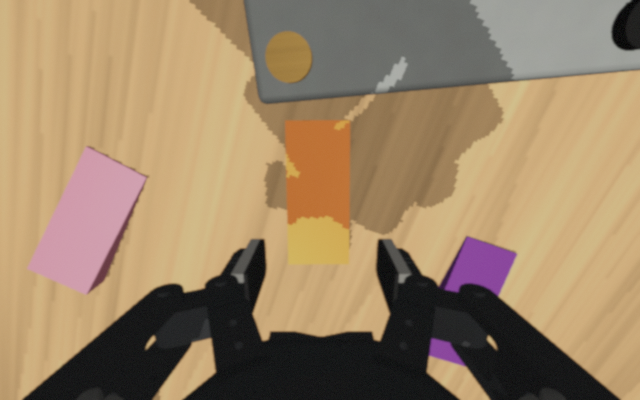

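The wedge sits centred between the open fingers: wedge at 287–350 px, fingers at 265 and 378 px. Now I'll lower and slide it sideways.

send_rows --translation '[[0,0,0.8],[0,0,0.5],[0,0,0.2],[0,0,0],[0,0,0]]' --rotation '[[0,0,0],[0,0,0],[0,0,0],[0,0,0],[0,0,0]]' --grip '[60,60,60,60,60]'

```text
time: 6.02
eef_pos: [0.5837, -0.1296, 0.0133]
tcp_rot: [0.586, 0.81, 0.0, 0.001]
contact_force: [0.3, -0.4, 0.7]
opening: 0.701
```

send_rows --translation '[[0,-0.15,0],[0,-0.15,0],[0,-0.15,0],[0,-0.15,0],[0,-0.1,0]]' --rotation '[[0,0,0],[0,0,0],[0,0,0],[0,0,0],[0,0,0]]' --grip '[60,60,60,60,60]'

```text
time: 6.65
eef_pos: [0.5627, -0.136, 0.0123]
tcp_rot: [0.586, 0.81, -0.0, -0.0]
contact_force: [-0.8, 0.2, 0.2]
opening: 0.704
```

```bash
python3 - <<'E'
from h import *
c=cam("wrist");cv2.imwrite("pics/w3.png",c["image"]);s=ctrl.get_state();print(s["eef_pos"],s["contact_force"],s["opening"],s["time"])
E
```

```text
[ 0.56243071 -0.13603223  0.01221103] [ 0.1676866  -0.02146991 -0.12576423] 0.7058319995019663 6.7
```

View pics/w3.png

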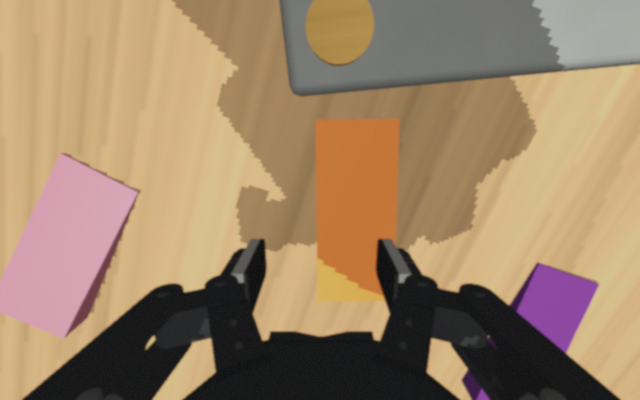

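```bash
python3 - <<'E'
from meas import *
c=cam("wrist")
tl,tr=ray(c,316.5,120.5,.0015),ray(c,399,119.5,.0015);bl=ray(c,318,300.5,.018)
t=((tl+tr)/2)[:2];e=(tl-bl)[:2];d=e/np.linalg.norm(e);print(tl,tr,bl,np.linalg.norm(e),np.linalg.norm(tl-tr),d)
f=np.array([.5372,-.0353])-t;print("tip",t,f@d,f@[-d[1],d[0]])
P=ray(c,340,24,.05);print(P)
E
```

```text
[ 0.53812912 -0.07005233  0.0015    ] [ 0.57917148 -0.05604323  0.0015    ] [ 0.56955897 -0.16367997  0.018     ] 0.09876219122422032 0.04336738805089855 [-0.31823766  0.94801096]
tip [ 0.5586503  -0.06304778] 0.03313149507214918 0.011504729774689255
[ 0.53632458 -0.03721983  0.05      ]
```

The wedge didn't move because the fingertip passed above it (TCP z 12 mm). I'll back off, lower 9 mm and repeat.

send_rows --translation '[[0,0.35,-0.1],[0,0.35,0],[0,0,0.1],[0,0,0.2],[0,0,0.1]]' --rotation '[[0,0,0],[0,0,0],[0,0,0],[0,0,0],[0,0,0]]' --grip '[60,60,60,60,60]'

```text
time: 7.38
eef_pos: [0.5823, -0.1291, 0.0023]
tcp_rot: [0.586, 0.81, -0.0, -0.001]
contact_force: [-1.0, 0.5, 0.1]
opening: 0.704
```

send_rows --translation '[[0,-0.15,0],[0,-0.15,0],[0,-0.15,0],[0,-0.15,0],[0,-0.1,0]]' --rotation '[[0,0,0],[0,0,0],[0,0,0],[0,0,0],[0,0,0]]' --grip '[60,60,60,60,60]'

```text
time: 8.0
eef_pos: [0.5629, -0.1361, 0.0035]
tcp_rot: [0.586, 0.81, 0.0, 0.0]
contact_force: [-0.2, 1.3, -0.2]
opening: 0.7
```

```bash
python3 - <<'E'
from h import *
c=cam("wrist");cv2.imwrite("pics/w4.png",c["image"]);s=ctrl.get_state();print(s["eef_pos"],s["contact_force"],s["opening"],s["time"])
E
```

```text
[ 0.56263042 -0.13610986  0.00343819] [-0.01792494  0.65310237 -0.64295261] 0.706889790846679 8.05
```

View pics/w4.png

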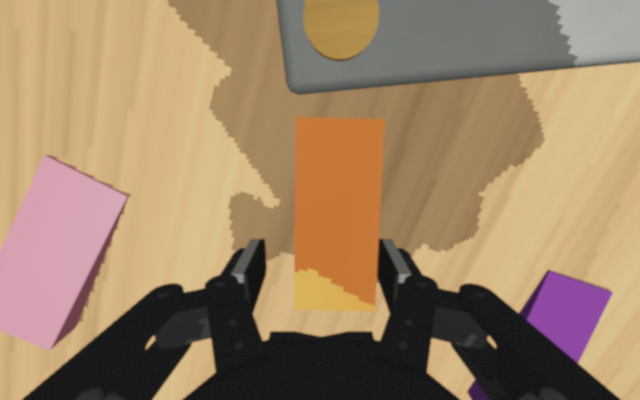

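It moved this time; the wedge corners are at (295,117), (384,120), (294,309).

```bash
python3 - <<'E'
from meas import *
c=cam("wrist")
tl,tr=ray(c,295.5,117.5,.0015),ray(c,384,120,.0015);bl=ray(c,294.3,309.5,.018)
t=((tl+tr)/2)[:2];w=(tr-tl)[:2];e=(tl-bl)[:2];d=e/np.linalg.norm(e);print(np.linalg.norm(e),np.linalg.norm(w),np.degrees(np.arctan2(d[1],d[0])),np.degrees(np.arctan2(w[1],w[0]))+90)
f=np.array([.5372,-.0353])-t;print("tip",t,"butt",t-.1*d,f@d,f@[-d[1],d[0]],d)
T=ctrl.get_state()["eef_pos"][:2];print((T-(t-.1*d))@d)
E
```

```text
0.0995432989642568 0.04385077299471967 107.12549012295733 106.61918606634096
tip [ 0.54908539 -0.06549076] butt [ 0.57853194 -0.16105698] 0.03235200643998159 0.0024682751894357187 [-0.29446552  0.95566211]
0.02855866671404441
```

send_rows --translation '[[0,0.2,0],[0,0,-1],[-1,0.06,-0.5],[-0.8,0,0],[0,0,0]]' --rotation '[[0,0,0],[0,0,0],[0,0,0],[0,0,0.25],[0,0,0]]' --grip '[60,60,60,60,15]'

```text
time: 8.72
eef_pos: [0.5878, -0.1863, 0.0479]
tcp_rot: [0.596, 0.803, 0.0, 0.0]
contact_force: [0.4, 0.9, -0.7]
opening: 0.508
```

send_rows --translation '[[0,0,0],[0,0,0],[0,0,0.8],[0,0,0.6],[0,0,0]]' --rotation '[[0,0,0],[0,0,0],[0,0,0],[0,0,0],[0,0,0]]' --grip '[15,15,15,15,15]'

```text
time: 9.35
eef_pos: [0.5855, -0.1835, 0.0039]
tcp_rot: [0.595, 0.804, -0.0, -0.003]
contact_force: [0.1, 0.4, -0.5]
opening: 0.175
```

```bash
python3 - <<'E'
from h import *
c=cam("wrist");cv2.imwrite("pics/w5.png",c["image"]);s=ctrl.get_state();print(s["eef_pos"],s["contact_force"],s["opening"],s["time"])
d=np.array([-.2945,.9557]);r=s["eef_pos"][:2]-[.5785,-.1611];print(r@d,r@[d[1],-d[0]])
E
```

```text
[ 0.58653699 -0.1840786   0.00520824] [ 0.41686696 -0.2707292  -0.57750988] 0.17034048467748275 9.4
-0.024327538790328854 0.0009137554104253286
```

View pics/w5.png

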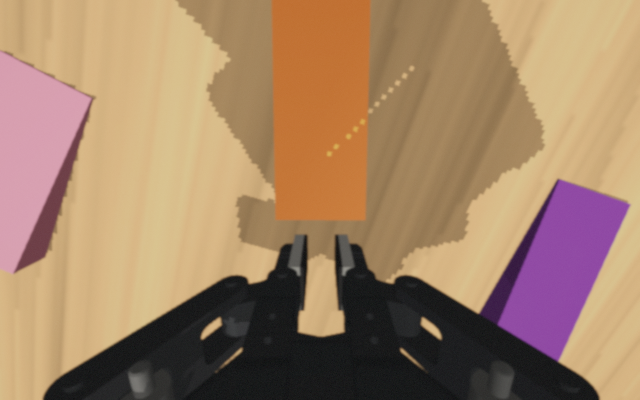

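The fingers are centred behind the butt (320 px against the wedge centre at 321 px). I start pushing.

send_rows --translation '[[0.3,0,0],[0.3,0,0],[0.3,0,0],[0.3,0,0],[0.2,0,0]]' --rotation '[[0,0,0],[0,0,0],[0,0,0],[0,0,0],[0,0,0]]' --grip '[15,15,15,15,15]'

```text
time: 10.02
eef_pos: [0.5769, -0.1464, 0.0076]
tcp_rot: [0.594, 0.805, -0.001, 0.004]
contact_force: [3.0, -9.7, 0.8]
opening: 0.176
```

```bash
cat > now.py <<'E'
from meas import *
import sys
c=cam("wrist");cv2.imwrite(f"pics/{sys.argv[1]}.png",c["image"]);s=ctrl.get_state();print(s["eef_pos"],s["contact_force"],s["time"])
d=np.array([-.2945,.9557]);r=s["eef_pos"][:2]-[.5785,-.1611];print("TCP rel old butt",r@d,r@[d[1],-d[0]],"Fpush",s["contact_force"][:2]@d)
t=cam("top");cv2.imwrite(f"pics/{sys.argv[1]}t.png",t["image"])
sc=cam("scene");cv2.imwrite(f"pics/{sys.argv[1]}s.png",sc["image"])
E
python3 now.py p1
```

```text
[ 0.57686104 -0.14603999  0.0078335 ] [ 0.92639845 -4.87456937  0.62689263] 10.075
TCP rel old butt 0.014875523218418465 0.002868822701876474 Fpush -4.9314502915786385
```

View pics/p1.png

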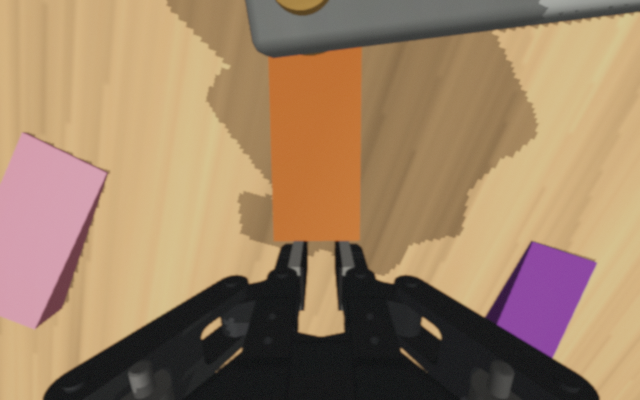

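The wedge has moved 26 mm and its edge has met the foot's ball, with a 5–10 N push force. I'll go on in small steps.

send_rows --translation '[[0.1,0,0],[0.1,0,0],[0.1,0,0]]' --rotation '[[0,0,0],[0,0,0],[0,0,0]]' --grip '[15,15,15]'

```text
time: 10.55
eef_pos: [0.575, -0.1388, 0.0082]
tcp_rot: [0.595, 0.804, -0.0, 0.005]
contact_force: [2.1, -7.4, 0.9]
opening: 0.173
```

send_rows --translation '[[0.1,0,0],[0.1,0,0],[0.1,0,0]]' --rotation '[[0,0,0],[0,0,0],[0,0,0]]' --grip '[15,15,15]'

```text
time: 10.92
eef_pos: [0.5718, -0.1296, 0.0077]
tcp_rot: [0.595, 0.804, -0.0, 0.004]
contact_force: [2.1, -5.7, -0.1]
opening: 0.173
```

```bash
python3 now.py p2; python3 - <<'E'
from meas import *
a=cv2.imread("pics/scene0.png");b=cv2.imread("pics/p2s.png")
f=lambda i:cv2.resize(i[140:270,250:400],None,fx=2.6,fy=2.6,interpolation=2)
cv2.imwrite("pics/cmp2.png",np.hstack([f(a),f(b)]))
E
```

```text
[ 0.57147635 -0.12898428  0.00749836] [ 2.33892764 -4.97970176 -0.3244375 ] 10.975
TCP rel old butt 0.03276145969884727 0.002745578823700392 Fpush -5.447915164683462
```

View pics/cmp2.png

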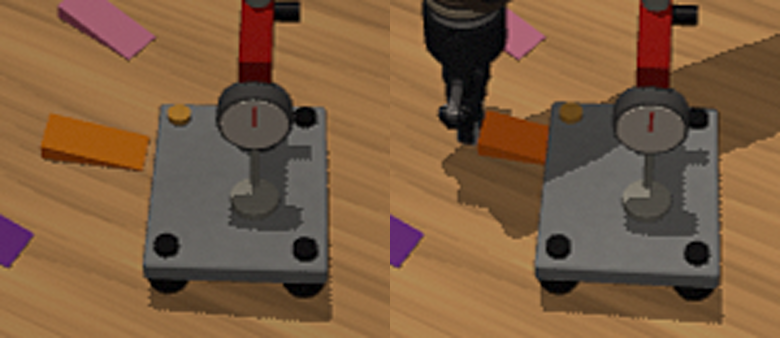

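The stand is levelling and its plate hasn't shifted visibly. I keep going.

send_rows --translation '[[0.1,0,0],[0.1,0,0],[0.1,0,0],[0.1,0,0]]' --rotation '[[0,0,0],[0,0,0],[0,0,0],[0,0,0]]' --grip '[15,15,15,15]'

```text
time: 11.58
eef_pos: [0.5676, -0.1175, 0.0072]
tcp_rot: [0.595, 0.804, -0.0, 0.003]
contact_force: [2.4, -4.9, 0.0]
opening: 0.176
```

send_rows --translation '[[0.1,0,0],[0.1,0,0],[0,0,0]]' --rotation '[[0,0,0],[0,0,0],[0,0,0]]' --grip '[15,15,15]'

```text
time: 11.95
eef_pos: [0.5652, -0.1106, 0.0068]
tcp_rot: [0.595, 0.804, 0.0, 0.001]
contact_force: [1.8, -4.7, 0.6]
opening: 0.177
```

```bash
cat > track.py <<'E'
# sub-pixel motion of features in the scene view against start (dial stand), by template match
from meas import *
import sys
A=cv2.imread("pics/scene0.png",0);
pts={"far_left":(367,236),"front_right":(314,234),"near_left":(367,185)}
for f in sys.argv[1:]:
    B=cv2.imread(f"pics/{f}s.png",0);o=[]
    for n,p in pts.items():
        P=np.float32([[p]]);Q,st,e=cv2.calcOpticalFlowPyrLK(A,B,P,None,winSize=(15,15),maxLevel=1);o.append((n,(Q-P).ravel().round(2).tolist()))
    print(f,o)
E
python3 now.py p3; python3 track.py p1 p2 p3
```

```text
[ 0.5652191  -0.1105929   0.00683349] [ 1.39756041 -4.57147238  0.69891836] 12.0
TCP rel old butt 0.05218085972016559 0.0021817813404066415 Fpush -4.780537694050099
p1 [('far_left', [0.07999999821186066, 0.25]), ('front_right', [0.07000000029802322, 0.07000000029802322]), ('near_left', [0.3499999940395355, -0.2199999988079071])]
p2 [('far_left', [0.6899999976158142, 1.6100000143051147]), ('front_right', [0.699999988079071, 0.5600000023841858]), ('near_left', [1.2699999809265137, 0.10999999940395355])]
p3 [('far_left', [1.2699999809265137, 2.940000057220459]), ('front_right', [1.4199999570846558, 1.0399999618530273]), ('near_left', [2.0, 0.4099999964237213])]
```

send_rows --translation '[[0.07,0,0],[0.07,0,0],[0,0,0]]' --rotation '[[0,0,0],[0,0,0],[0,0,0]]' --grip '[15,15,15]'

```text
time: 12.48
eef_pos: [0.564, -0.1067, 0.0068]
tcp_rot: [0.595, 0.804, -0.0, 0.001]
contact_force: [1.8, -5.4, 1.7]
opening: 0.176
```

```bash
python3 now.py p4; python3 track.py p4
```

```text
[ 0.56396845 -0.10667603  0.00679051] [ 1.15092884 -4.49409563  0.86675286] 12.525
TCP rel old butt 0.05629252745139444 0.0021400601915208123 Fpush -4.633955733707108
p4 [('far_left', [1.3300000429153442, 3.069999933242798]), ('front_right', [1.4600000381469727, 1.0800000429153442]), ('near_left', [2.130000114440918, 0.4000000059604645])]
```

send_rows --translation '[[0.05,0,0],[0.04,0,0],[0,0,0]]' --rotation '[[0,0,0],[0,0,0],[0,0,0]]' --grip '[15,15,15]'

```text
time: 13.0
eef_pos: [0.5637, -0.1053, 0.0069]
tcp_rot: [0.595, 0.804, -0.001, 0.002]
contact_force: [2.0, -8.3, -1.0]
opening: 0.177
```

```bash
python3 now.py p5; python3 track.py p5
```

```text
[ 0.56371668 -0.10528774  0.00687284] [ 1.77945562 -7.5593847  -0.69921301] 13.05
TCP rel old butt 0.05769346413111756 0.0023082928759838193 Fpush -7.748553640483071
p5 [('far_left', [1.3700000047683716, 3.1600000858306885]), ('front_right', [1.5199999809265137, 1.0800000429153442]), ('near_left', [2.140000104904175, 0.41999998688697815])]
```

The push force rose from 4.6 to 7.7 N while the stand nearly stopped moving, at 68.7 mm of travel against about 70 predicted. So it is level, and I back straight off and check.

send_rows --translation '[[-0.3,0,0],[-0.7,0,0],[-1,0,0],[-0.5,0,-1],[0,0,-1]]' --rotation '[[0,0,0],[0,0,0],[0,0,0],[0,0,0],[0,0,0]]' --grip '[15,15,15,15,15]'

```text
time: 13.78
eef_pos: [0.5842, -0.1769, 0.0662]
tcp_rot: [0.596, 0.803, 0.0, -0.001]
contact_force: [0.4, -0.4, 0.5]
opening: 0.175
```

send_rows --translation '[[-1,0,-1],[-0.5,0,-1],[0,0,0],[0,0,0],[0,0,0]]' --rotation '[[0,0,0],[0,0,0],[0,0,0],[0,0,0],[0,0,0]]' --grip '[15,15,15,15,15]'

```text
time: 14.4
eef_pos: [0.5963, -0.2171, 0.1239]
tcp_rot: [0.595, 0.804, -0.0, -0.002]
contact_force: [-0.3, 0.8, 0.2]
opening: 0.172
```

```bash
python3 now.py f; python3 track.py p5 f; python3 - <<'E'
from meas import *
c=cam("scene")
w=cv2.imread("pics/f.png")
s=cv2.resize(cv2.imread("pics/fs.png")[150:270,250:390],None,fx=3.33,fy=3.33,interpolation=2)
cv2.imwrite("pics/fin.png",np.hstack([cv2.resize(w[:,120:520],(400,400)),s[:400,:400]]))
# predicted image shift of the far-left and front-right plate corners for pure levelling by 0.08 rad
ex=np.array([.919,.3945,0]);ey=np.array([-.3945,.919,0]);z=np.array([0,0,1.])
O=np.array([.5372,-.0353,0])+.08*ex+.06*ey
pt=lambda x,y,h:O+x*ex+y*ey+h*z
ax=(pt(-.08,.06,0)-pt(.08,-.06,0));ax/=np.linalg.norm(ax)
for sg in(1,-1):
  Rm=R.from_rotvec(sg*.08*ax).as_matrix();p0=pt(.08,-.06,0)
  for n,x,y in(("far_left",.08,.06),("front_right",.08,-.06),("near_left",-.08,.06)):
    a=pt(x,y,.056);print(sg,n,(px(c,a)-px(c,p0+Rm@(a-p0))).round(2))
E
```

```text
[ 0.59645674 -0.21715581  0.12415023] [ 0.04559079 -0.58151428  0.22563513] 14.45
TCP rel old butt -0.058860795079638074 0.0006528188534402167 Fpush -0.5691796884252975
p5 [('far_left', [1.3700000047683716, 3.1600000858306885]), ('front_right', [1.5199999809265137, 1.0800000429153442]), ('near_left', [2.140000104904175, 0.41999998688697815])]
f [('far_left', [1.3600000143051147, 3.1600000858306885]), ('front_right', [1.5199999809265137, 1.0700000524520874]), ('near_left', [1.75, 0.6200000047683716])]
1 far_left [-1.13 -3.03]
1 front_right [-1.49 -1.12]
1 near_left [-1.45 -0.96]
-1 far_left [1.38 3.11]
-1 front_right [1.49 1.02]
-1 near_left [1.46 0.86]
```

View pics/fin.png

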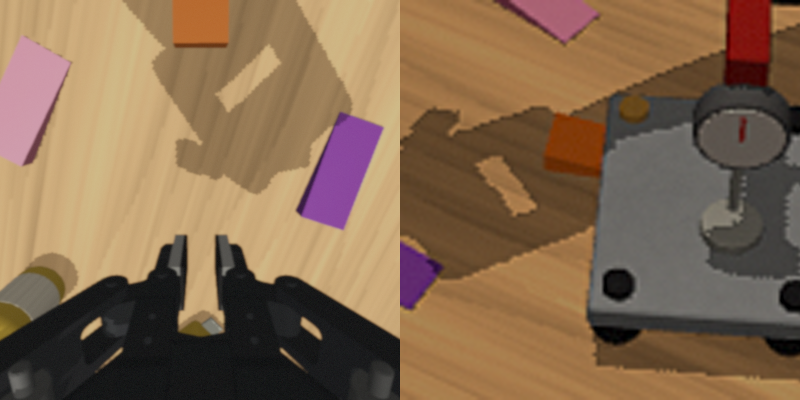

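The final views show the wedge under the bare foot, the stand level and the fingers clear. The tracked corner shifts (1.36,3.16) and (1.52,1.07) px match the predicted full levelling of (1.38,3.11) and (1.49,1.02).

```bash
python3 -c "
from h import *
print(ticket.sign_off())"
```

```text
the job is handed in; nothing more can be done
None
```

The wedge is under the bare brass foot and the stand measures level. I handed the job in at about 14.5 s; no verdict is reported.

**What I did:** I slid the wedge about 10 mm sideways with one finger pad to line it up with the foot. I then pushed its thick end about 69 mm under the foot with near-shut fingertips and backed straight off. My first sideways pass went over the top of the wedge without moving it noticeably, so I lowered 9 mm and repeated it.

**Last checks:**
- **Level:** after I backed off, the far-left and front-right bolts had moved (1.36, 3.16) and (1.52, 1.07) px in the scene view. Full levelling with no sliding predicts (1.38, 3.11) and (1.49, 1.02).
- **Seating:** the push force rose from about 4.6 to 7.7 N as the stand stopped moving, at 69 mm against about 70 predicted.
- **Clear of the scene:** the fingers touch nothing, with a residual force reading of about 0.6 N. I saw no sign that the glue, tape or offcut had moved, but did not measure them.

**Not confirmed:**
- The near-left bolt read (1.75, 0.62) px against (1.46, 0.86) predicted. That is under 0.5 px, or about 1 mm, and I put it down to the shadow there.
- The force between foot and wedge was not measured; I judged it only from the rise in push force.

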